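# Function-check the latching stop button of the sample carousel

### The arm

A 6-joint arm with a two-finger parallel gripper is mounted at the origin on the work surface. World frame = base frame: x ahead of the robot, y to its left, z up, the work surface at z = 0. Lengths are in m, angles in rad, forces in N, time in s.
With the tool pointing down it reaches from about 0.35 to 0.85 m from the base axis. Payload 8.1 kg.
Tool frame: the origin (TCP) lies at the very end of the fingers, on their centre line; the grasp point (between the pads) lies 19 mm behind it (pinch_z is the distance from the TCP to the grasp point, in m); z points along the fingers, y is the direction in which the jaws open and shut (so a half turn about z gives the same grasp; the last joint's range is limited). The gripper opens to 93 mm and grips with 3 to 60 N. Pads are 15 mm wide; open, the fingers measure 128 mm over their backs; the gripper's body (75 mm by 188 mm) begins 65 mm behind the grasp point.
Start: joints at [1.254, 0.13, 1.488, -0, 1.523, -0.085], TCP at [0.138, 0.584, 0.219] pointing down, gripper open.
Joint ranges: [-2.96, 2.96], [-0.89, 2.26], [0.02, 2.5], [-1.34, 4.48], [0, 2.73], [-2.66, 2.66]. Speed limits (rad/s): [2.39, 2.39, 2.79, 3.14, 3.14, 3.14].

### API

Orientations are given as a rotation vector (axis times angle).
In Python, from plant import * gives the robot as it stands.
- The arm moves only by the tool move_arm, never from a script. Its argument "series" is a list of rows, each a list of 7 numbers: the shift along the tool's x, y, z each as a share of 10 cm, from -1 to 1, then the turn, a rotation vector about the tool's x, y, z each as a share of 180 degrees, from -1 to 1, then the opening, from -1 (shut) to 1 (fully open). In form: [[dx, dy, dz, rx, ry, rz, jaw], ...]. A call has 1 to 8 rows; each row is the pose to reach, as a shift and turn from the pose commanded when the call began, along the tool's axes at that moment, turning the shorter way round; what a row does not reach only later rows make up. A row lasts 1/10 s, in which the tool goes at most 50 mm and 8.59 degrees, less where a joint would pass 70% of its speed; a pose out of reach is approached as far as the arm can. A call with a number of a shift or a turn outside -1 to 1 is refused whole. A call with a gripper value outside its range is refused whole. The fingers move at their own pace and stop on an object; "squeeze" is the grip in N (left out, the last holds). Time passes only in rows, so rows that repeat a pose let the fingers close. It gives the time, the measured TCP pose, the force and the opening at its end, in the units of the state.
- read_state(): the state, without advancing time (a new reading comes with each control period).
- read_camera(name): name is "scene" or "side" or "wrist"; returns a dict with "frame" (384x512x3 uint8, red, green, blue), "K" (3x3 intrinsics, pixels), "rvec" (rotation vector, rad) and "tvec" (3), from world to camera coordinates, as OpenCV has them. Camera axes: x right, y down, z forward; pixel columns grow to the right and rows downward; lengths in m; the calibration is good to about 2 mm. A picture is of the moment at which its call begins. There is no depth.
- close_job(): hands the job in, once; it reports no verdict.
The state is a dict: "t": time; "q": joint angles; "dq": joint speeds; "joint_torque": joint torques, N m; "tool_pos": TCP position; "orientation": TCP orientation; "force": force on the tool from outside, world axes, zero at the start; "wrist_torque": the same for the moment, N m; "opening": finger opening in m.
Only numpy, scipy, OpenCV 4.12 (cv2) and the standard library are available. Lean on these libraries where they do the work, as an engineer would, in place of code of your own. Each camera call takes 0.05 s, during which the arm holds its last target.

### The job

Check the carousel's winged mushroom stop button: press it in until it latches, take the hand off so that it stays in by itself for a moment, then push its wings round clockwise (seen from above) until it springs back out, and leave it out with the wings back at rest. Only push with the fingers, without pinching or forcing the button, and do not lift, tip or shove the stop station. Do not press the flat run button on the other station, and leave everything else on the bench where it is.

Things in the scene. Friction and masses are not known exactly. Their poses are not given: they have to be found in the camera images.
- stop_station: The stop station: white box 100 x 100 mm, 65 mm high, about 1.5 kg, standing loose on four rubber feet, a 5 mm high aluminium collar of radius 22 mm on its top and the black mushroom button with two wings above it. Origin: centre of its underside, z up; the button's axis is this z axis. At zero twist the wings lie along its x axis. It may stand on the left or the right side of the work area, turned up to 0.6 rad.
- stop_press (a joint): How far the mushroom button is pushed in, m: 0 fully out, 0.014 hard stop. Sprung outward (about 3 N at the start, 7.5 N at the stop); pressing past about 0.009 (some 8 N in all) makes it latch, only while untwisted; let go, it then rests latched at about 0.008.
- stop_twist (a joint): Twist of the button, rad: 0 at rest, growing clockwise seen from above, stop at 0.95. Sprung back to 0 (0.02 to 0.06 N m). When latched, the latch lets go at about 0.5 rad and the button springs out; the wings turn back by themselves when left.
- stop_top (a point): Centre of the top of the mushroom button, 103 mm above the bench when out; it moves down with the press. The black cap has radius 27 mm and is 18 mm high (its underside 20 mm above the box's top when out).
- wing_front (a point): On one of the two equal opposite wings of the button, on its centre line, 46 mm from the button's axis and 10 mm below the cap's top. Each wing is a radial black bar 10 mm wide, 12 mm high, reaching from the cap out to 58 mm from the axis; its underside is 22 mm above the box's top when out, 14 mm when latched. This is the wing on the station's -x side, toward the robot.
- wing_rear (a point): The same point on the opposite wing (the station's +x side).
- run_station: The run station, to be left alone: the same white box, 100 x 100 x 65 mm, with a plain flat black button, no wings. Origin: centre of its underside.
- run_button (a joint): How far the flat run button (radius 16 mm, top 78 mm above the bench) is pushed in, m: 0 out, 0.005 fully in. It must not be pressed.
- tube_rack: White rack 70 x 56 mm with capped sample tubes, 95 mm high, loose, between the two stations; bystander. Origin: centre of its underside.
- sample_jar: Small jar, 42 mm diameter, 55 mm high, loose; bystander. Origin: centre of its underside.
- mouse: Grey computer mouse, 100 x 60 mm, 34 mm high, on a 3 mm mat; bystander. Origin: centre of its underside.
- tip_box: Pipette tip box 118 x 81 mm, 62 mm high, loose; bystander. Origin: centre of its underside.
- beaker: Small glass beaker, 52 mm diameter, 60 mm high, loose; bystander. Origin: centre of its underside.
- culture_dish: Flat round culture dish, 64 mm diameter, 16 mm high, loose; bystander. Origin: centre of its underside.
Mind the look-alikes: they are no part of the job. Leave any green look-alike of the stop_station alone.

How it is judged:
By the outcome, as a careful person would: the job done as asked, in the order asked, and still so for the second after the job is handed in, with the robot touching nothing.
It also fails if it takes over 40 s, if anything falls off the work surface, if the arm or the gripper's body presses on something with over 40 N, if the wrist force passes 120 N, or if a joint passes its speed limit or range.

## Working session

There is one attempt and no reset: what is moved stays moved. The work goes in short steps, Python scripts to look and compute and a tool call to move; the robot and the scene stay as the last step left them, time stands still between calls to the robot, and variables do not carry over. Pictures are saved under pics/ and viewed, and the job is handed in when it is done.

Besides the shell and the picture viewer there is one more tool, called after "Call:" in YAML: its name, and indented under it one key for each argument. move_arm: Moves the arm, as the interface text tells. Shift numbers are shares of 10 cm and turn numbers shares of 180 degrees, none past 1 either way. Its arguments: {"type":"object","properties":{"series":{"type":"array","items":{"type":"array","items":{"type":"number"}}},"squeeze":{"type":"number"}},"required":["series"]}

```bash
mkdir -p pics; python3 - <<'E'
from plant import *
import cv2
s=read_state(); print({k:(v if not hasattr(v,'round') else v) for k,v in s.items()})
for n in ["scene","side","wrist"]:
    c=read_camera(n); cv2.imwrite(f"pics/{n}0.png",cv2.cvtColor(c["frame"],cv2.COLOR_RGB2BGR)); print(n,c["K"],c["rvec"],c["tvec"])
E
```

```text
{'t': 0.0, 'q': array([ 1.25360443e+00,  1.31130805e-01,  1.48926790e+00,  3.21283377e-05,
        1.52300587e+00, -8.53772744e-02]), 'dq': array([ 0.00103378,  0.00073441, -0.00147729,  0.00086755, -0.00049185,
       -0.00044095]), 'joint_torque': array([ 1.21171106e-03, -5.59856415e+01, -4.91751301e+01,  7.69246998e-02,
        3.55236896e-02, -1.75464243e-04]), 'tool_pos': array([0.13762255, 0.58342255, 0.21761184]), 'orientation': array([-3.63275547e-01, -3.12012084e+00,  2.77827371e-03]), 'force': array([-0.16003987, -0.1775872 , -0.54389194]), 'wrist_torque': array([ 0.05616828, -0.02061414, -0.00866771]), 'opening': 0.093026659564916}
scene [[486.9904276    0.         255.5382466 ]
 [  0.         486.9904276  192.29387128]
 [  0.           0.           1.        ]] [ 1.98715602  1.33806372 -0.58328069] [-0.22606202 -0.3111704   1.72318077]
side [[443.41695906   0.         256.83461042]
 [  0.         443.41695906 188.58192321]
 [  0.           0.           1.        ]] [ 2.05125824 -0.79209706  0.40704667] [-0.45440699  0.30426952  1.05597297]
wrist [[345.02887064   0.         257.20744231]
 [  0.         345.02887064 189.11615382]
 [  0.           0.           1.        ]] [-2.29401177 -1.81530675 -0.23881931] [-0.59963386 -0.02945732  0.38817393]
```

View pics/scene0.png

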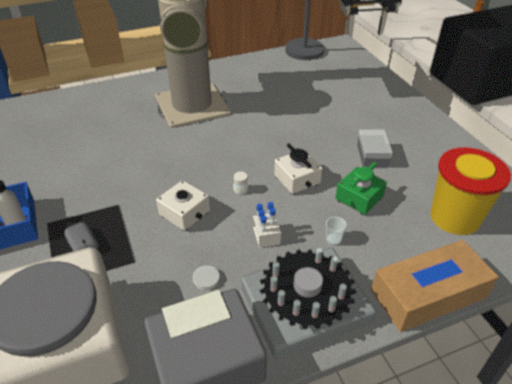

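View pics/side0.png

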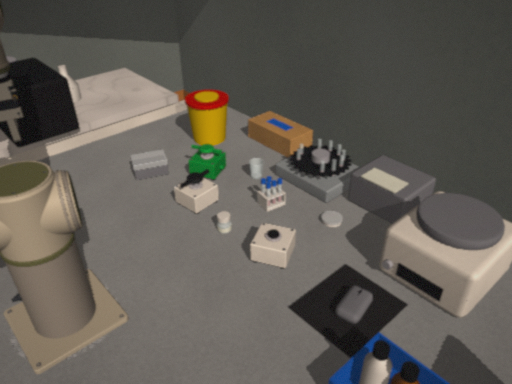

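View pics/wrist0.png

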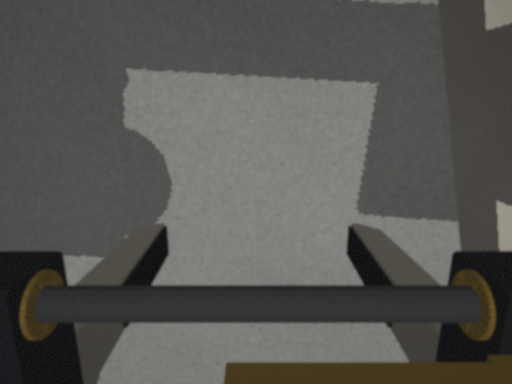

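In the scene view, three things could be taken for the stop station:
- The white box with the winged black button, at (298,170). It matches the description.
- The green winged box at (361,187), a look-alike.
- The white box with the flat button at (183,205), the run station.

I choose the white winged one and check it in close crops.

```bash
python3 - <<'E'
import cv2
a=cv2.imread("pics/scene0.png")[125:225,255:395]; cv2.imwrite("pics/sc_c.png",cv2.resize(a,None,fx=5.5,fy=5.5,interpolation=cv2.INTER_CUBIC))
a=cv2.imread("pics/side0.png")[140:220,160:240]; cv2.imwrite("pics/si_c.png",cv2.resize(a,None,fx=7,fy=7,interpolation=cv2.INTER_CUBIC))
E
```

```text
(no output)
```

View pics/sc_c.png

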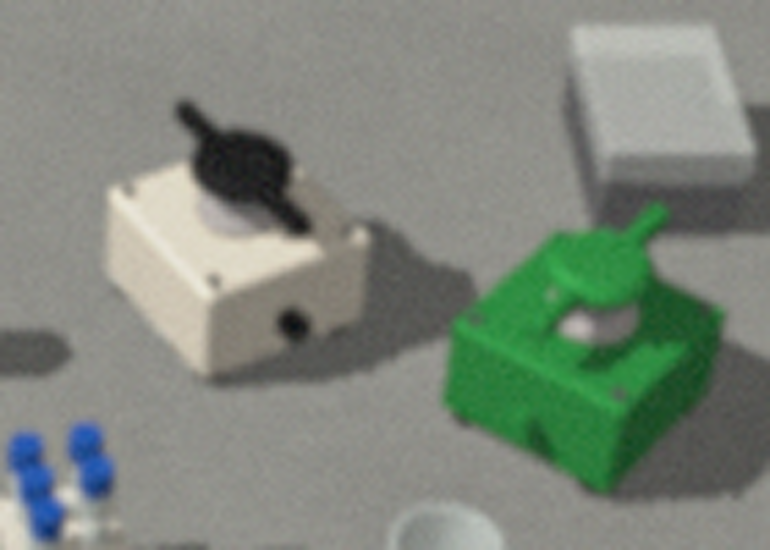

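View pics/si_c.png

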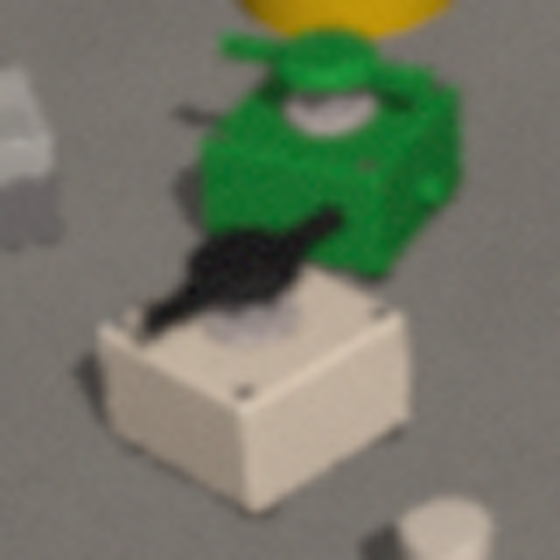

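```bash
cat > h.py <<'E'
import numpy as np, cv2
from scipy.optimize import least_squares
CAM={"scene":(np.array([[486.99,0,255.538],[0,486.99,192.294],[0,0,1.]]),np.array([1.98715602,1.33806372,-0.58328069]),np.array([-0.22606202,-0.3111704,1.72318077])),
"side":(np.array([[443.417,0,256.8346],[0,443.417,188.582],[0,0,1.]]),np.array([2.05125824,-0.79209706,0.40704667]),np.array([-0.45440699,0.30426952,1.05597297]))}
def proj(P,n):
    K,r,t=CAM[n]; return cv2.projectPoints(np.asarray(P,float).reshape(-1,1,3),r,t,K,None)[0][:,0]
def ray(n,uv,z):
    K,r,t=CAM[n]; R=cv2.Rodrigues(r)[0]; d=R.T@np.linalg.inv(K)@np.array([*uv,1.]); c=-R.T@t
    return c+d*(z-c[2])/d[2]
def sc(u,v): return (255+(u+.5)/5.5-.5,125+(v+.5)/5.5-.5)
def si(u,v): return (160+(u+.5)/7-.5,140+(v+.5)/7-.5)
E
python3 - <<'E'
from h import *
print("scene",[ray("scene",sc(*p),z).round(3) for p,z in [((108,190),.065),((212,300),.065),((368,235),.065),((185,105),.095),((300,228),.093),((243,158),.103)]])
print("side",[ray("side",si(*p),z).round(3) for p,z in [((102,328),.065),((245,405),.065),((408,315),.065),((340,215),.095),((145,328),.093),((248,258),.103)]])
for n,p in [("scene",(241,183)),("scene",(267,228)),("scene",(335,232)),("scene",(183,205)),("scene",(374,150)),("scene",(361,187))]: print(p,ray(n,p,.05).round(3))
E
```

```text
scene [array([0.464, 0.113, 0.065]), array([0.563, 0.126, 0.065]), array([0.548, 0.222, 0.065]), array([0.449, 0.163, 0.095]), array([0.559, 0.175, 0.093]), array([0.509, 0.167, 0.103])]
side [array([0.449, 0.207, 0.065]), array([0.461, 0.114, 0.065]), array([0.556, 0.122, 0.065]), array([0.558, 0.171, 0.095]), array([0.442, 0.157, 0.093]), array([0.499, 0.159, 0.103])]
(241, 183) [ 0.509 -0.006  0.05 ]
(267, 228) [ 0.691 -0.006  0.05 ]
(335, 232) [0.767 0.145 0.05 ]
(183, 205) [ 0.532 -0.178  0.05 ]
(374, 150) [0.52  0.414 0.05 ]
(361, 187) [0.647 0.292 0.05 ]
```

```bash
python3 - <<'E'
from h import *
obs=[("scene",sc(108,190),(-.05,-.05,.065)),("scene",sc(212,300),(.05,-.05,.065)),("scene",sc(368,235),(.05,.05,.065)),("scene",sc(185,105),(-.058,0,.093)),("scene",sc(300,228),(.058,0,.093)),("scene",sc(243,158),(0,0,.103)),
("side",si(102,328),(-.05,.05,.065)),("side",si(245,405),(-.05,-.05,.065)),("side",si(408,315),(.05,-.05,.065)),("side",si(340,215),(.058,0,.093)),("side",si(145,328),(-.058,0,.093)),("side",si(248,258),(0,0,.103))]
def f(p):
    c,s=np.cos(p[2]),np.sin(p[2]); r=[]
    for n,uv,P in obs:
        W=(p[0]+c*P[0]-s*P[1],p[1]+s*P[0]+c*P[1],P[2]); r+=list(proj([W],n)[0]-uv)
    return np.array(r)
r=least_squares(f,[.504,.165,.12]); print(r.x, f(r.x).reshape(-1,2).round(1))
o=obs; 
for cam in ("scene","side"):
    obs=[q for q in o if q[0]==cam]; print(cam,least_squares(f,[.504,.165,.12]).x)
E
```

```text
[0.50415842 0.16820859 0.12127766] [[-0.8 -0.7]
 [-1.1 -0.6]
 [ 0.7 -0.2]
 [-1.   0.3]
 [ 0.6  0.6]
 [-0.4 -1.1]
 [-0.9 -0.6]
 [ 0.2  0.4]
 [ 0.4 -0.8]
 [ 0.4 -0.4]
 [ 0.6 -1.2]
 [-0.2 -1.8]]
scene [0.50555042 0.16852538 0.11904141]
side [0.50174221 0.16514731 0.11865533]
```

Call:
move_arm:
  series:
    - [-0.3,-0.21,0,0,0,0,-1]
    - [-0.6,-0.42,0,0,0,0,-1]
    - [-0.9,-0.63,0,0,0,0,-1]
  squeeze: 5

```text
t: 0.45
tool_pos: [0.2113, 0.5009, 0.2181]
orientation: [-0.362, -3.12, 0.001]
force: [0.4, 0.0, 0.1]
opening: 0.074
```

Call:
move_arm:
  series:
    - [-0.3,-0.21,0,0,0,0,-1]
    - [-0.6,-0.42,0,0,0,0,-1]
    - [-0.9,-0.63,0,0,0,0,-1]

```text
t: 0.75
tool_pos: [0.2846, 0.4187, 0.2184]
orientation: [-0.363, -3.12, 0.0]
force: [0.2, -1.1, -0.5]
opening: 0.0498
```

Call:
move_arm:
  series:
    - [-0.3,-0.21,0,0,0,0,-1]
    - [-0.6,-0.42,0,0,0,0,-1]
    - [-0.9,-0.63,0,0,0,0,-1]

```text
t: 1.05
tool_pos: [0.3578, 0.3367, 0.2184]
orientation: [-0.363, -3.12, 0.0]
force: [0.7, 0.7, 0.2]
opening: 0.0254
```

Call:
move_arm:
  series:
    - [-0.3,-0.21,0,0,0,0,-1]
    - [-0.6,-0.42,0,0,0,0,-1]
    - [-0.9,-0.63,0,0,0,0,-1]

```text
t: 1.35
tool_pos: [0.431, 0.2547, 0.2185]
orientation: [-0.363, -3.12, 0.0]
force: [0.6, 0.2, 0.4]
opening: 0.0025
```

Call:
move_arm:
  series:
    - [-0.3,-0.2,0,0,0,-0.03,-1]
    - [-0.6,-0.45,0,0,0,-0.07,-1]
    - [-0.91,-0.69,0,0,0,-0.111,-1]
    - [-0.91,-0.69,0,0,0,-0.111,-1]
    - [-0.91,-0.69,0,0,0,-0.111,-1]

```text
t: 1.85
tool_pos: [0.503, 0.1673, 0.2182]
orientation: [0.178, -3.135, -0.0]
force: [0.6, 0.1, 0.8]
opening: 0.0003
```

```bash
python3 - <<'E'
from plant import *
import cv2
s=read_state(); print(s["tool_pos"],s["orientation"],s["force"],s["q"],s["opening"])
for n in ["wrist","side"]:
    c=read_camera(n); cv2.imwrite(f"pics/{n}1.png",cv2.cvtColor(c["frame"],cv2.COLOR_RGB2BGR)); print(n,repr(c["rvec"]),repr(c["tvec"]))
E
```

```text
[0.50303283 0.16725395 0.21816539] [ 1.77666476e-01 -3.13549368e+00 -1.89679510e-04] [0.63168512 0.07301902 0.82472964] [ 2.24045014e-01 -5.78144843e-02  1.68184958e+00  2.97745229e-04
  1.51859191e+00 -1.45997195e+00] 0.00030800619470122475
wrist array([-1.96729065, -2.20290305, -0.29098195]) array([-0.11007689, -0.5305884 ,  0.25356616])
side array([ 2.05125824, -0.79209706,  0.40704667]) array([-0.45440699,  0.30426952,  1.05597297])
```

View pics/wrist1.png

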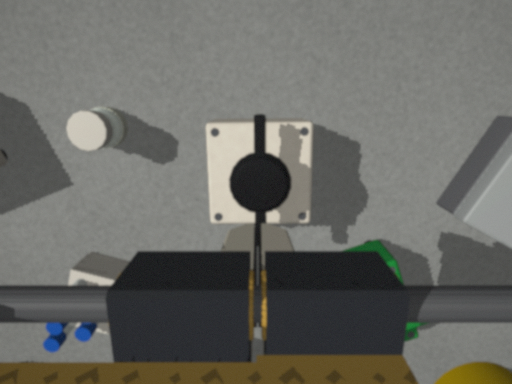

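View pics/side1.png

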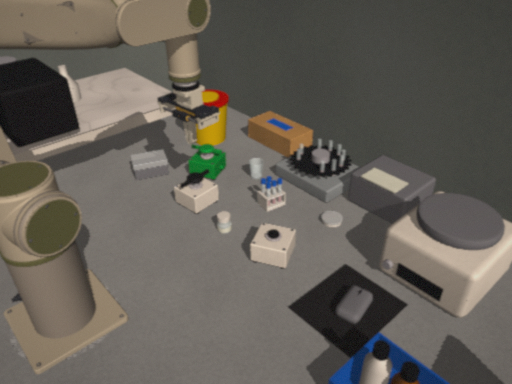

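```bash
python3 - <<'E'
from h import *
CAM["wrist"]=(np.array([[345.029,0,257.207],[0,345.029,189.116],[0,0,1.]]),np.array([-1.96729065,-2.20290305,-0.29098195]),np.array([-0.11007689,-0.5305884,0.25356616]))
for nm,p,z in [("cap",(260,183),.103),("tip",(260,115.5),.095),("c1",(207.5,123),.065),("c2",(311.5,122.5),.065),("c3",(210,223),.065)]: print(nm,ray("wrist",p,z).round(4))
for d in (-.0175,0,.0175): print(proj([(.503-.12*d,.1673+d,.218)],"wrist"))
K,r,t=CAM["wrist"]; print(-cv2.Rodrigues(r)[0].T@t)
E
```

```text
cap [0.5005 0.1698 0.103 ]
tip [0.4461 0.1636 0.095 ]
c1 [0.4596 0.1176 0.065 ]
c2 [0.4485 0.2111 0.065 ]
c3 [0.5554 0.1273 0.065 ]
[[222.15821108 241.47143436]]
[[256.42216903 241.25726496]]
[[290.69334859 241.04305043]]
[0.43154144 0.15949431 0.38245303]
```

```bash
python3 - <<'E'
import cv2
a=cv2.imread("pics/wrist1.png")[200:300,190:330]; cv2.imwrite("pics/w1c.png",cv2.resize(a,None,fx=5,fy=5,interpolation=cv2.INTER_CUBIC))
E
```

```text
(no output)
```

View pics/w1c.png

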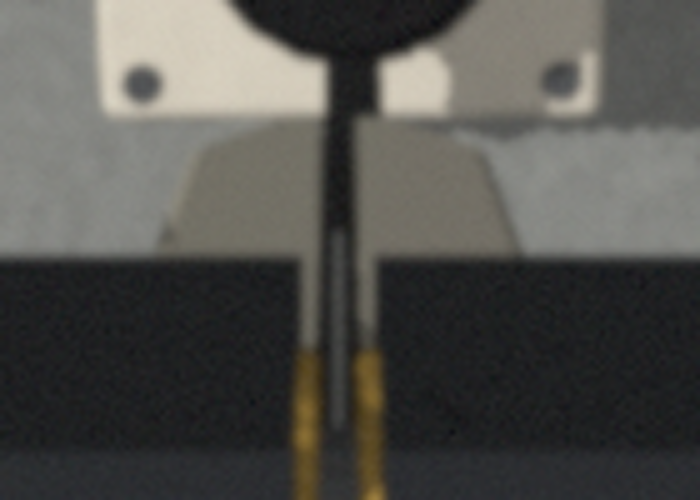

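The wrist view confirms it: the cap centre is at (260,183), a wing tip at (260,116), and the white box is square under the tool. Next I descend to just above the cap.

Call:
move_arm:
  series:
    - [0,0,0.3,0,0,0,-1]
    - [0,0,0.6,0,0,0,-1]
    - [0,0,0.85,0,0,0,-1]
    - [0,0,1,0,0,0,-1]
    - [0,0,1,0,0,0,-1]
    - [0,0,1,0,0,0,-1]

```text
t: 2.55
tool_pos: [0.5031, 0.1686, 0.1195]
orientation: [-0.184, 3.136, 0.0]
force: [0.7, 1.0, 1.0]
opening: 0.0007
```

Call:
move_arm:
  series:
    - [0,0,0.05,0,0,0,-1]
    - [0,0,0.1,0,0,0,-1]
    - [0,0,0.13,0,0,0,-1]
    - [0,0,0.16,0,0,0,-1]
    - [0,0,0.19,0,0,0,-1]
    - [0,0,0.19,0,0,0,-1]

```text
t: 3.15
tool_pos: [0.5032, 0.1679, 0.0998]
orientation: [-0.183, 3.136, 0.0]
force: [-0.9, -0.3, 3.3]
opening: 0.0006
```

Call:
move_arm:
  series:
    - [0,0,0.02,0,0,0,-1]
    - [0,0,0.04,0,0,0,-1]
    - [0,0,0.06,0,0,0,-1]
    - [0,0,0.07,0,0,0,-1]
    - [0,0,0.08,0,0,0,-1]
    - [0,0,0.08,0,0,0,-1]

```text
t: 3.75
tool_pos: [0.5033, 0.168, 0.0921]
orientation: [-0.184, 3.136, 0.0]
force: [-2.2, -0.7, 5.7]
opening: 0.0005
```

Call:
move_arm:
  series:
    - [0,0,0.01,0,0,0,-1]
    - [0,0,0.01,0,0,0,-1]

```text
t: 3.95
tool_pos: [0.5033, 0.168, 0.0911]
orientation: [-0.183, 3.136, 0.0]
force: [-2.8, -0.9, 5.8]
opening: 0.0005
```

```bash
python3 - <<'E'
from plant import *
import numpy as np
for i in range(3):
    s=read_state(); print(s["tool_pos"].round(4),s["force"].round(1)); read_camera("side")
E
```

```text
[0.5033 0.168  0.0911] [-2.8 -0.9  5.8]
[0.5033 0.168  0.0912] [-2.6  0.1  7.1]
[0.5033 0.168  0.0912] [-2.1 -0.6  6. ]
```

Call:
move_arm:
  series:
    - [0,0,-0.05,0,0,0,-1]
    - [0,0,-0.2,0,0,0,-1]
    - [0,0,-0.5,0,0,0,-1]
    - [0,0,-0.8,0,0,0,-1]
    - [0,0,-1,0,0,0,-1]
    - [0,0,-1,0,0,0,-1]
    - [0,0,-1,0,0,0,-1]

```text
t: 4.8
tool_pos: [0.5032, 0.168, 0.1911]
orientation: [-0.183, 3.135, 0.0]
force: [-0.8, 0.2, -0.7]
opening: 0.0007
```

```bash
python3 - <<'E'
from plant import *
import cv2
s=read_state(); print(s["tool_pos"],s["force"])
for n in ["wrist","side"]:
    c=read_camera(n); cv2.imwrite(f"pics/{n}2.png",cv2.cvtColor(c["frame"],cv2.COLOR_RGB2BGR)); print(n,repr(c["rvec"]),repr(c["tvec"]))
ims=[cv2.resize(cv2.imread(f"pics/side{k}.png")[160:220,165:235],None,fx=5.5,fy=5.5,interpolation=cv2.INTER_CUBIC) for k in (0,2)]
cv2.imwrite("pics/cmp2.png",cv2.hconcat(ims))
E
```

```text
[0.50323482 0.16799352 0.19112948] [-0.79705859  0.17488293 -0.72725339]
wrist array([-1.96233217, -2.20552777, -0.29360031]) array([-0.10883292, -0.52432482,  0.22612651])
side array([ 2.05125824, -0.79209706,  0.40704667]) array([-0.45440699,  0.30426952,  1.05597297])
```

View pics/cmp2.png

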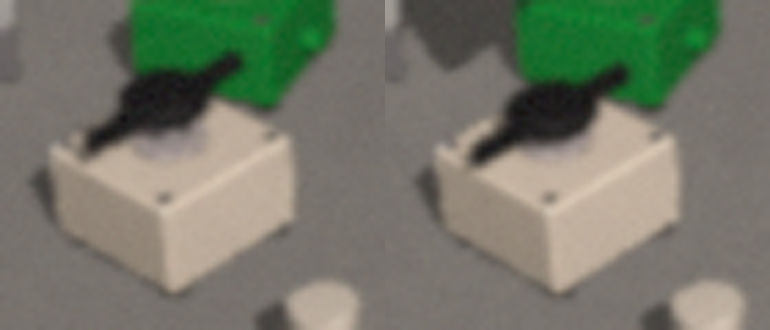

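View pics/wrist2.png

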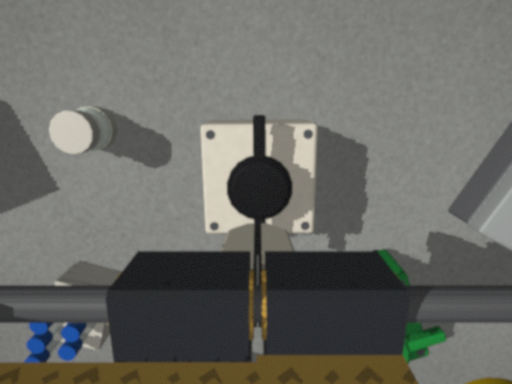

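The right half of the comparison shows the cap lower (about (550,110) against (165,100)), with the box unmoved. So the button stays latched by itself, with the wings still along the station's x. Next I go to the robot-side wing, on its -y flank.

Call:
move_arm:
  series:
    - [0.2,-0.15,0,0,0,0,-1]
    - [0.48,-0.36,0.2,0,0,0,-1]
    - [0.48,-0.36,0.5,0,0,0,-1]
    - [0.48,-0.36,0.75,0,0,0,-1]
    - [0.48,-0.36,0.9,0,0,0,-1]
    - [0.48,-0.36,0.9,0,0,0,-1]
    - [0.48,-0.36,0.9,0,0,0,-1]

```text
t: 5.6
tool_pos: [0.4587, 0.1265, 0.0999]
orientation: [0.184, -3.134, 0.0]
force: [-0.6, 0.0, -0.0]
opening: 0.0006
```

```bash
python3 - <<'E'
from plant import *
import cv2
s=read_state(); print(s["tool_pos"],s["force"])
c=read_camera("side"); cv2.imwrite("pics/side3.png",cv2.cvtColor(c["frame"],cv2.COLOR_RGB2BGR))
w=read_camera("wrist"); cv2.imwrite("pics/wrist3.png",cv2.cvtColor(w["frame"],cv2.COLOR_RGB2BGR))
a=cv2.resize(cv2.imread("pics/side3.png")[130:220,145:245],None,fx=4,fy=4,interpolation=cv2.INTER_CUBIC)
b=cv2.imread("pics/wrist3.png")[:360,120:]
cv2.imwrite("pics/cmp3.png",cv2.hconcat([a,b]))
E
```

```text
[0.45874303 0.12648634 0.09993161] [-0.63372163  0.00935194 -0.00453205]
```

View pics/cmp3.png

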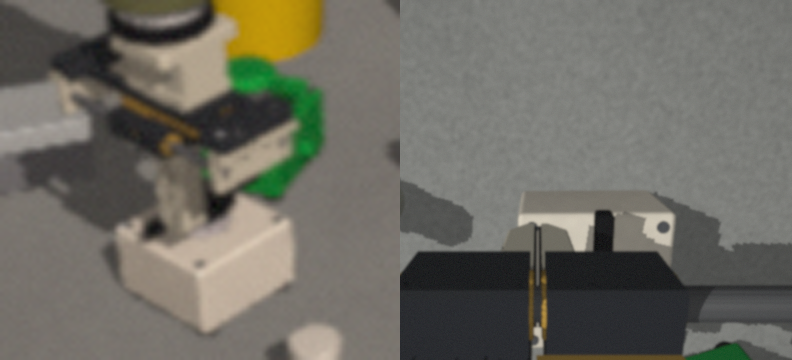

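The wrist view shows the fingers at (537,240), with a clear gap to the wing at (603,232). I lower the fingers beside it.

Call:
move_arm:
  series:
    - [0,0,0.1,0,0,0,-1]
    - [0,0,0.2,0,0,0,-1]
    - [0,0,0.26,0,0,0,-1]
    - [0,0,0.26,0,0,0,-1]

```text
t: 6.1
tool_pos: [0.4584, 0.1264, 0.0731]
orientation: [0.183, -3.134, 0.0]
force: [-0.3, 0.2, -0.2]
opening: 0.0004
```

```bash
python3 - <<'E'
import numpy as np
from scipy.spatial.transform import Rotation as R
# station frame S; tool x=-Sx, y=Sy, z=-Sz. start S(-.048,-.036)
p0=np.array([-.048,-.036])
def row(th,off):
    # wing frame rotated clockwise th: finger centre at (-.047,-off) in wing frame
    c,s=np.cos(-th),np.sin(-th); P=np.array([[c,-s],[s,c]])@np.array([-.048,-off]); d=P-p0
    return (-d[0]*10, d[1]*10, th/np.pi)
for th in np.arange(0,.85,.1): print(round(th,2),np.round(row(th,.0225),3))
E
```

```text
0.0 [-0.     0.135  0.   ]
0.1 [0.02  0.184 0.032]
0.2 [0.035 0.235 0.064]
0.3 [0.045 0.287 0.095]
0.4 [0.05  0.34  0.127]
0.5 [0.049 0.393 0.159]
0.6 [0.043 0.445 0.191]
0.7 [0.032 0.497 0.223]
0.8 [0.016 0.548 0.255]
```

Call:
move_arm:
  series:
    - [0,0.08,0,0,0,0,-1]
    - [0,0.135,0,0,0,0,-1]
    - [0.02,0.184,0,0,0,0.032,-1]
    - [0.035,0.235,0,0,0,0.064,-1]
    - [0.045,0.287,0,0,0,0.095,-1]
    - [0.045,0.287,0,0,0,0.095,-1]

```text
t: 6.7
tool_pos: [0.4519, 0.1555, 0.0752]
orientation: [0.286, 3.128, 0.001]
force: [-0.5, -0.2, 0.5]
opening: 0.0007
```

```bash
python3 - <<'E'
from plant import *
import cv2
s=read_state(); print(s["tool_pos"],s["force"])
c=read_camera("side"); cv2.imwrite("pics/side4.png",cv2.cvtColor(c["frame"],cv2.COLOR_RGB2BGR))
w=read_camera("wrist"); cv2.imwrite("pics/wrist4.png",cv2.cvtColor(w["frame"],cv2.COLOR_RGB2BGR))
a=cv2.resize(cv2.imread("pics/side4.png")[130:220,145:245],None,fx=4,fy=4,interpolation=cv2.INTER_CUBIC)
b=cv2.imread("pics/wrist4.png")[:360,120:]
cv2.imwrite("pics/cmp4.png",cv2.hconcat([a,b]))
E
```

```text
[0.45190721 0.15547624 0.07515002] [-0.50004713 -0.2102233   0.49461282]
```

View pics/cmp4.png

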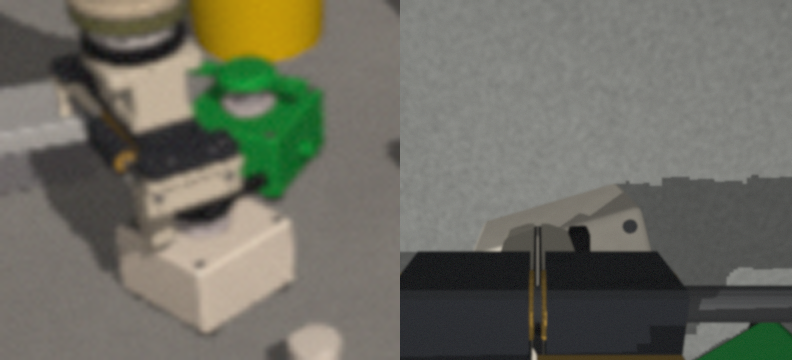

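The fingers are against the wing, which has visibly turned (wrist view (580,238)), and the force is tiny. I carry on along the arc.

Call:
move_arm:
  series:
    - [0.02,0.049,0,0,0,0.032,-1]
    - [0.035,0.1,0,0,0,0.064,-1]
    - [0.045,0.152,0,0,0,0.095,-1]
    - [0.05,0.205,0,0,0,0.127,-1]
    - [0.05,0.205,0,0,0,0.127,-1]

```text
t: 7.3
tool_pos: [0.4506, 0.1759, 0.0747]
orientation: [0.898, 3.011, 0.0]
force: [-0.9, -0.8, -0.6]
opening: 0.0003
```

```bash
python3 - <<'E'
from plant import *
import cv2
s=read_state(); print(s["tool_pos"],s["force"])
c=read_camera("side"); cv2.imwrite("pics/side5.png",cv2.cvtColor(c["frame"],cv2.COLOR_RGB2BGR))
w=read_camera("wrist"); cv2.imwrite("pics/wrist5.png",cv2.cvtColor(w["frame"],cv2.COLOR_RGB2BGR))
a=cv2.resize(cv2.imread("pics/side5.png")[130:220,145:245],None,fx=4,fy=4,interpolation=cv2.INTER_CUBIC)
b=cv2.imread("pics/wrist5.png")[:360,120:]
cv2.imwrite("pics/cmp5.png",cv2.hconcat([a,b]))
E
```

```text
[0.45055542 0.17591157 0.07471144] [-0.9295977  -0.83137643 -0.56104017]
```

View pics/cmp5.png

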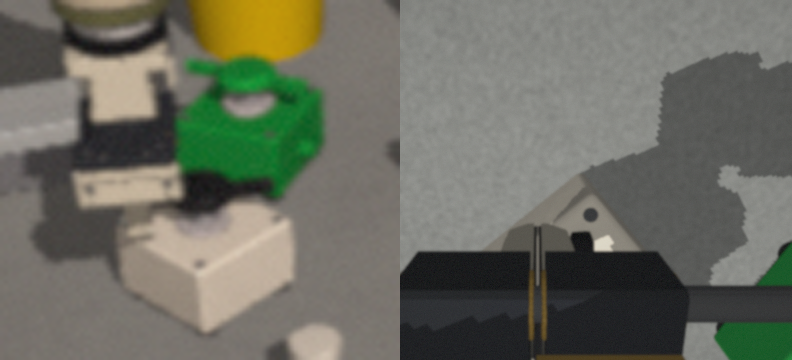

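In the side view the cap is raised again with the collar showing below it (205,225), so the button has sprung out. I back off along the same arc so that the wings return gently, then lift away.

Call:
move_arm:
  series:
    - [-0.025,-0.046,0,0,0,-0.032,-1]
    - [-0.054,-0.091,0,0,0,-0.064,-1]
    - [-0.088,-0.132,0,0,0,-0.095,-1]
    - [-0.126,-0.169,0,0,0,-0.127,-1]
    - [-0.126,-0.169,0,0,0,-0.127,-1]

```text
t: 7.9
tool_pos: [0.452, 0.1539, 0.0747]
orientation: [0.279, 3.129, -0.0]
force: [-1.1, -0.6, 0.0]
opening: 0.0007
```

Call:
move_arm:
  series:
    - [-0.025,-0.046,0,0,0,-0.032,-1]
    - [-0.054,-0.091,0,0,0,-0.064,-1]
    - [-0.088,-0.132,0,0,0,-0.095,-1]
    - [-0.13,-0.275,0,0,0,-0.095,-1]
    - [-0.13,-0.275,0,0,0,-0.095,-1]

```text
t: 8.4
tool_pos: [0.4598, 0.1243, 0.0747]
orientation: [-0.18, 3.136, -0.0]
force: [0.6, 0.2, -0.0]
opening: 0.0004
```

Call:
move_arm:
  series:
    - [0,0,-0.2,0,0,0,-1]
    - [0,0,-0.5,0,0,0,-1]
    - [0,0,-0.9,0,0,0,-1]
    - [0.3,0,-1,0,0,0,-1]
    - [0.6,0,-1,0,0,0,-1]
    - [0.6,0,-1,0,0,0,-1]

```text
t: 9.0
tool_pos: [0.3979, 0.1186, 0.1749]
orientation: [-0.182, 3.136, 0.001]
force: [-0.9, -0.5, -0.6]
opening: 0.0005
```

```bash
python3 - <<'E'
from plant import *
import cv2
s=read_state(); print(s["t"],s["tool_pos"],s["force"])
for n in ("side","scene"):
    c=read_camera(n); cv2.imwrite(f"pics/{n}6.png",cv2.cvtColor(c["frame"],cv2.COLOR_RGB2BGR))
def cr(f,y,x): return cv2.resize(cv2.imread(f)[y:y+65,x:x+75],None,fx=4.5,fy=4.5,interpolation=cv2.INTER_CUBIC)
cv2.imwrite("pics/cmp6.png",cv2.vconcat([cv2.hconcat([cr(f"pics/side{k}.png",160,162) for k in (0,6)]),cv2.hconcat([cr(f"pics/scene{k}.png",135,262) for k in (0,6)])]))
E
```

```text
9.0 [0.39788356 0.11863161 0.17488644] [-0.88951015 -0.48394376 -0.62737327]
```

View pics/cmp6.png

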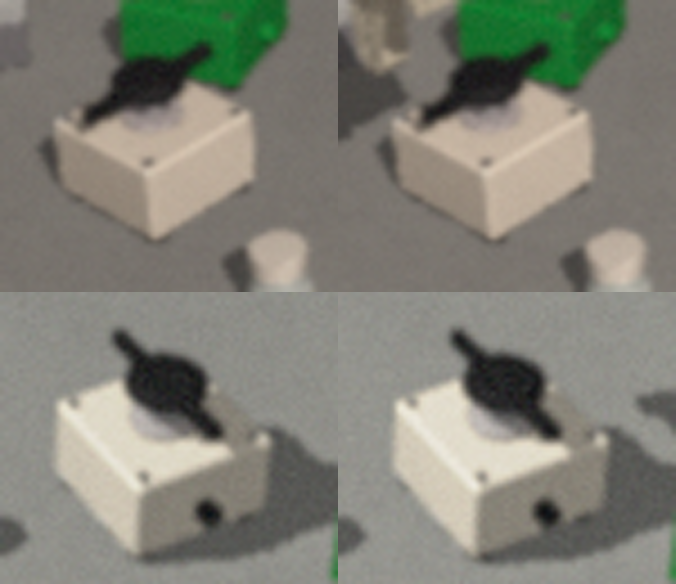

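View pics/scene6.png

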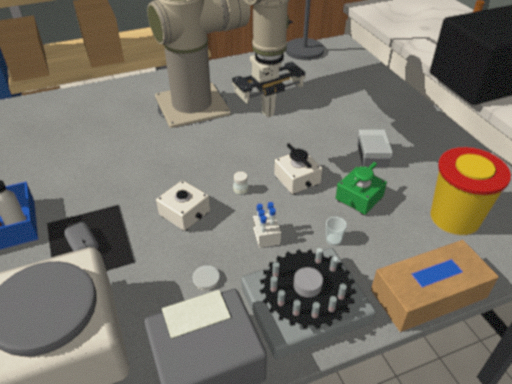

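The before and after crops match in both views. The button is out, the wings are at rest, the box and neighbours are unmoved, and the arm is clear. I hand the job in.

```bash
python3 -c "
from plant import *
print(close_job())"
```

```text
the job is handed in; nothing more can be done
None
```

The stop button check is done and handed in; the arm was clear of everything by t = 9.0 s. No verdict is reported on hand-in.

- **Press:** I pushed the white station's winged button in about 12 mm with the closed fingers (about 6–7 N measured). I then lifted off, and the pictures showed it staying latched by itself with the wings untwisted.
- **Twist:** I pushed the wing nearest the robot clockwise from its side to about 0.7 rad, with about 1 N or less of force. The button sprang out, and I backed off along the same arc so the wings could turn back.
- **Last checks:** Before-and-after crops from the scene and side cameras look the same: button out, wings at rest, station not moved. The run station, the green look-alike and the other items in view look untouched in the final scene picture. I judged these by eye only.
- **Disagreement:** The camera estimates of the station's position differed by about 3–5 mm, so I used their average, which was close enough for both pushes.

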